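Fetch the berbere from the sliding-door case

ROBOT

A 6-joint arm with a two-finger parallel gripper is mounted at the origin on the work surface. World frame = base frame: x ahead of the robot, y to its left, z up, the work surface at z = 0. Lengths are in mm, angles in rad, forces in N, time in s.
With the tool pointing down it reaches from about 400 to 925 mm from the base axis. Payload 12.5 kg.
Tool frame: the origin (TCP) lies midway between the tips of the shut fingers; the grasp point (between the pads) lies 19 mm behind it; x points along the fingers, y is the direction in which the jaws open and shut, and the axes are right-handed (so a half turn about x gives the same grasp; the last joint's range is limited). The gripper opens to 95 mm and grips with 3 to 60 N. Pads are 20 mm wide; open, the fingers measure 119 mm over their backs; the gripper's body (75 mm by 180 mm) begins 59 mm behind the grasp point.
Start: joints at [1.135, 0.491, 1.559, -0, 1.092, -0.106], TCP at [202.392, 591.341, 214.661] pointing down, gripper open.
Joint ranges: [-3.1, 3.1], [-0.84, 2.19], [0.05, 2.79], [-1.13, 4.28], [0.06, 2.93], [-2.69, 2.69]. Speed limits (rad/s): [2.22, 2.22, 2.79, 3.14, 3.14, 3.14].

INTERFACE

Orientations are given as [roll, pitch, yaw] about the fixed x, y, z axes, in that order (R = Rz(yaw) Ry(pitch) Rx(roll)).
In Python, from cell import sensors, read_camera, get_calibration, order gives the robot as it stands. The module is installed in compiled form; this text tells all that it offers.
- The arm moves only by the tool servo_tool, never from a script. Its argument "steps" is text: rows parted by semicolons, each of 7 numbers parted by spaces: the shift along the tool's x, y, z in mm, then the turn, a rotation vector about the tool's x, y, z in rad, then the finger opening in mm, from 0 to 95.1. A call has exactly 8 rows; each row shifts and turns the pose as measured when the row begins, along the tool's axes as they then stand; what a row does not reach is not made up. A row lasts 1/10 s, in which the tool goes at most 50 mm and 8.59 degrees, less where a joint would pass 70% of its speed; a pose out of reach is approached as far as the arm can. A call is refused whole if a number of a shift passes 50 or a number of a turn 0.15, either way. A call with a gripper value outside its range is refused whole. The fingers move at their own pace and stop on an object; the grip force is fixed at half the most. Time passes only in rows, so rows that do not move let the fingers close, or fill a call up. It gives the time, the measured TCP pose, the force and the opening at its end, in the units of the state.
- sensors.state(): the state, without advancing time (a new reading comes with each control period).
- read_camera(name): name is "scene" or "top" or "wrist"; returns (picture, depth): 420x560x3 uint8, blue, green, red; 420x560 float32, mm along the optical axis (not along the pixel's ray), 0 where there is no reading.
- get_calibration(name): a dict with "mtx" (3x3 intrinsics, pixels), "R" (3x3) and "t" (3): a world point X has camera coordinates R X + t. Camera axes: x right, y down, z forward; pixel columns grow to the right and rows downward; lengths in mm; the calibration is good to about 2 mm. The wrist camera is an equidistant fisheye: a pixel r from the principal point sees the ray r / f radians off the axis. A picture is of the moment at which its call begins: read the wrist's pose just before it. get_calibration takes no time and is no camera call; for the wrist camera it gives the pose at the moment of the call.
- order.job_done(): hands the job in, once; it reports no verdict.
The state is a dict: "t": time; "joints": joint angles; "qvel": joint speeds; "tau": joint torques, N m; "eef_pos": TCP position; "tcp_rot": TCP orientation; "ft_force": force on the tool from outside, world axes, zero at the start; "moment": the same for the moment, N m; "opening": opening from 0.0 (shut) to 1.0 (fully open).
Only numpy, scipy, OpenCV 4.12 (cv2) and the standard library are available. Lean on these libraries where they do the work, as an engineer would, in place of code of your own. Each camera call takes 0.05 s, during which the arm holds its last target.

TASK

The cook needs the berbere, the spice jar with the red lid, which stands under one of the two glass sliding doors of the display case. Slide the door that covers it right back past the other one, take the jar out and set it down upright, without dropping it, on the clamped cutting board. Leave that door open, because the jar goes back in a minute, and do not disturb the yellow-lidded jar or the things lying about the bench.

Things in the scene. Friction and masses are not known exactly. Their poses are not given: they have to be found in the camera images.
- case: Low glass-topped display case fixed on the bench, 300 deep (x) by 480 wide (y) mm. Origin: centre of its underside; x to its higher back, y to its left end seen from the robot, z up. The glass slopes 8 degrees, about 100 mm high in front, 140 mm at the back. Two framed glass doors, 240 wide, run along y: left one in the upper groove, right one in the lower, overlapping 30 mm in the middle when shut.
- left_bay (a point): Centre of the inner floor of the case's left (+y) half (y = +145 mm), 15 mm over the bench, axes as the case's. One jar stands within about 30 mm (y) and 50 mm (x) of it. Over it, the fully opened door clears an opening 160 mm wide (y), centred here, by 250 mm (x). The track rails at its front and back edges, 130 to 150 mm from the case's middle, top out 122 mm (front) and 162 mm (back) over the bench.
- right_bay (a point): Centre of the inner floor of the case's right (-y) half (y = -145 mm), 15 mm over the bench, axes as the case's. One jar stands within about 30 mm (y) and 50 mm (x) of it. Over it, the fully opened door clears an opening 160 mm wide (y), centred here, by 250 mm (x). The track rails at its front and back edges, 130 to 150 mm from the case's middle, top out 122 mm (front) and 162 mm (back) over the bench.
- left_door (a joint): Travel in m of the left (+y) door, 0 shut, 0.16 fully open at its stop; it grows as the door slides towards the case's -y. It may start up to 0.012 ajar. Weighs 0.8 kg, moves with about 2.5 N and stays where it is left.
- right_door (a joint): Travel in m of the right (-y) door, 0 shut, 0.16 fully open at its stop; it grows as the door slides towards the case's +y. It may start up to 0.012 ajar. Weighs 0.8 kg, moves with about 2.5 N and stays where it is left.
- left_door_pull (a point): Centre of the black bow pull of the left (upper) door, at the case's +y end. Its bar is 12 mm wide (y), 12 mm high, 110 mm long in x, on a 12 mm post at each end; its centre is 30 mm above its own door's frame (24 mm clear under it). It moves with the door. Shut, it is 205 mm from the case's middle, about 168 mm over the bench.
- right_door_pull (a point): Centre of the black bow pull of the right (lower) door, at the case's -y end. Its bar is 12 mm wide (y), 12 mm high, 110 mm long in x, on a 12 mm post at each end; its centre is 30 mm above its own door's frame (24 mm clear under it). It moves with the door. Shut, it is 205 mm from the case's middle, about 156 mm over the bench. With the door fully open, 12 to 24 mm remain between bar and upper door.
- berbere_jar_mid (a point): Centre of the closed spice jar to fetch: brick-red spice, red lid, round, 57 mm across, 85 mm tall, about 0.2 kg; the lid is the top 19 mm. The point is half-way up, 42.5 mm over its foot; z is its axis. It starts in either half of the case.
- turmeric_jar_mid (a point): Centre of the other jar, same size and shape, yellow spice and yellow lid. It stands in the other half of the case and stays there.
- board: Light wooden cutting board, 300 (x) by 180 (y) by 20 mm thick, fixed flat on the bench, its far end flush with the bench's far edge. Origin: centre of its underside, axes as the world's. A blue screw clamp grips its far end: it covers x from +100 mm on and stands 24 mm above the board's top. The rest of the board is clear.
- kettle: Aluminium kettle, 170 mm across, 195 mm tall with its bow handle, bystander left of the case; origin at its underside.
- bowl: Red ceramic bowl, 140 mm across, 60 mm tall, bystander in front of the board; origin at its underside.
- sieve: Green plastic hoop sieve, 160 mm across, 45 mm tall, bystander in front of the case, to the left; origin at its underside.
- scraper: Steel griddle scraper with dark wooden handle, 240 mm long, lying flat right of the board, bystander; origin near its middle on the bench.

How it is judged (in metres and radians):
On the way:
1. the door over the berbere jar has been slid open by at least 120 of its 160 mm (((y of turmeric_jar_mid in the frame of case below 0 m and value of joint left_door above 0.12 m) or (y of turmeric_jar_mid in the frame of case above 0 m and value of joint right_door above 0.12 m))), for 0.2 s.
At the end, for the whole second after the job is handed in: The red-lidded jar stands at rest and upright (within 0.12 rad) on the cutting board, its axis within 130 mm (along the board) and 70 mm (across) of the board's centre and its foot on the board's top within about 6 mm; the door that covered it is still open by at least 120 mm (angle between berbere_jar_mid's own z axis and vertical below 0.12 rad and x of berbere_jar_mid in the frame of board between -0.13 and 0.13 m and y of berbere_jar_mid in the frame of board between -0.07 and 0.07 m and z of berbere_jar_mid in the frame of board between 0.056 and 0.069 m and linear speed of berbere_jar below 0.02 m/s and ((y of turmeric_jar_mid in the frame of case below 0 m and value of joint left_door above 0.12 m) or (y of turmeric_jar_mid in the frame of case above 0 m and value of joint right_door above 0.12 m))); the robot touches nothing.
It fails at once if the yellow-lidded jar is moved more than 30 mm (distance of turmeric_jar_mid from where it was at the start of the episode above 0.03 m).
It fails at once if the kettle, bowl, sieve or scraper is moved more than 30 mm (distance of any of kettle, bowl, sieve, scraper from where it was at the start of the episode above 0.03 m).
It fails at once if the berbere jar is tipped over (more than 0.7 rad) (angle between berbere_jar_mid's own z axis and vertical above 0.7 rad).
It fails at once if the berbere jar is dropped (falls free faster than 0.7 m/s, about 25 mm) (contact force between berbere_jar and the fingers below 0.05 N and linear speed of berbere_jar above 0.7 m/s).
It also fails if it takes over 58 s, if anything falls off the work surface, if the arm or the gripper's body presses on something with over 40 N, if the wrist force passes 120 N, or if a joint passes its speed limit or range.

## Working session

There is one attempt and no reset: what is moved stays moved. The work goes in short steps, Python scripts to look and compute and a tool call to move; the robot and the scene stay as the last step left them, time stands still between calls to the robot, and variables do not carry over. Pictures are saved under pics/ and viewed, and the job is handed in when it is done.

Besides the shell and the picture viewer there is one more tool, called after "Request:" as name(argument=value, ...) on one line, values as JSON. servo_tool: Moves the arm, as the interface text tells. Its arguments: {"type":"object","properties":{"steps":{"type":"string"}},"required":["steps"]}

```bash
mkdir -p pics
cat > h.py <<'E'
import numpy as np, cv2
from cell import sensors, read_camera, get_calibration, order
def shot(n,f):
    s=sensors.state(); c=get_calibration(n); p,d=read_camera(n); cv2.imwrite('pics/'+f+'.png',p); np.savez('pics/'+f+'.npz',p=p,d=d,**{k:np.array(c[k]) for k in('mtx','R','t')}); return p,d,c
def load(f): return np.load('pics/'+f+'.npz')
def ray(c,u,v):
    K=c['mtx'];R=np.array(c['R']);t=np.array(c['t']).ravel()
    d=R.T@np.array([(u-K[0,2])/K[0,0],(v-K[1,2])/K[1,1],1]); return -R.T@t,d
def onz(c,u,v,z):
    o,d=ray(c,u,v); return o+d*(z-o[2])/d[2]
def atd(c,u,v,dep):
    o,d=ray(c,u,v); return o+d*dep
def st():
    s=sensors.state()
    print({k:np.round(s[k],3) for k in('t','joints','eef_pos','tcp_rot','ft_force','opening')})
E
python3 - <<'E'
from h import *
st()
for n in('scene','top'):
    p,d,c=shot(n,n+'0'); print(n,np.round(c['mtx'],1).tolist(),np.round(-np.array(c['R']).T@np.array(c['t']).ravel()))
E
```

```text
{'t': np.float64(0.0), 'joints': array([ 1.135,  0.492,  1.559, -0.   ,  1.092, -0.106]), 'eef_pos': array([202.291, 591.089, 214.084]), 'tcp_rot': array([-1.665,  1.57 , -1.995]), 'ft_force': array([-0.689,  1.231, -0.751]), 'opening': np.float64(0.998)}
scene [[391.9, 0.0, 278.7], [0.0, 391.9, 208.2], [0.0, 0.0, 1.0]] [1079. -312. 1052.]
top [[471.2, 0.0, 281.3], [0.0, 471.2, 203.0], [0.0, 0.0, 1.0]] [ 186.  -16. 1614.]
```

View pics/scene0.png

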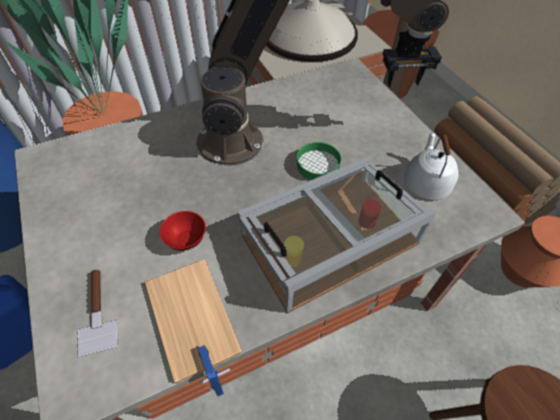

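View pics/top0.png

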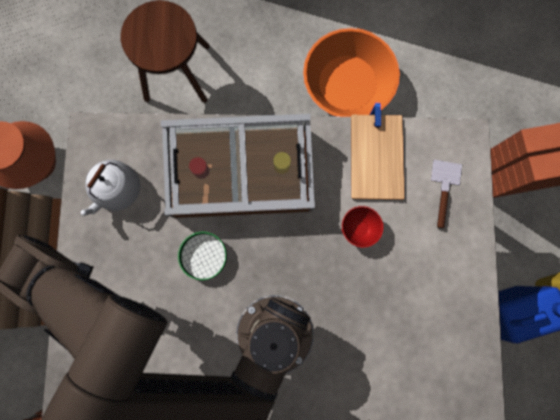

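The berbere jar (red, top view about (198,167)) is under the left, upper door. The turmeric is at about (282,161), on the right. Next I'll measure.

Run:
```python
from h import *
for n,b in(('top0',(150,100,330,230)),('scene0',(230,150,440,310))):
    L=load(n); p=L['p'][b[1]:b[3],b[0]:b[2]]; k=800//(b[2]-b[0]); cv2.imwrite('pics/z_%s.png'%n,cv2.resize(p,None,fx=3.5,fy=3.5,interpolation=cv2.INTER_CUBIC))
T=load('top0')
hsv=cv2.cvtColor(T['p'],cv2.COLOR_BGR2HSV)
h,s,v=cv2.split(hsv)
S=load('scene0'); 
for nm,L in(('top',T),('scene',S)):
    hsv=cv2.cvtColor(L['p'],cv2.COLOR_BGR2HSV);h,s,v=cv2.split(hsv)
    for cn,m in(('red',((h<6)|(h>172))&(s>110)),('yel',(h>22)&(h<35)&(s>110)),('black',(v<40)),('blue',(h>100)&(h<125)&(s>150))):
        n,l,stt,ce=cv2.connectedComponentsWithStats(m.astype(np.uint8))
        for i in range(1,n):
            if stt[i,4]>15:
                u,w=ce[i]; dd=L['d'][int(w),int(u)]; print(nm,cn,stt[i],np.round(ce[i],1),'P',np.round(atd(L,u,w,dd)), 'z112',np.round(onz(L,u,w,100)))
```

```text
top red [189 157  18  18 248] [197.4 165.6] P [536. 257. 137.] z112 [545. 264. 100.]
top red [ 341  206   43   42 1367] [362.3 226.6] P [ 363. -294.    1.] z112 [ 352. -277.  100.]
top yel [274 152  17  20 250] [281.6 161. ] P [559. -13. 126.] z112 [565. -13. 100.]
top yel [536 274  24  13 136] [550.2 280.4] P [  194. -1276.  -614.] z112 [ 191. -872.  100.]
top black [196  34  13  15  72] [201.6  41.3] P [1362.  405. -620.] z112 [983. 269. 100.]
top black [148  46  59  56 309] [186.8  75.5] P [1123.  444. -496.] z112 [858. 314. 100.]
top black [139  68  10  33 148] [143.9  83.2] P [1108.  665. -561.] z112 [828. 458. 100.]
top black [297 145   4  33  61] [298.4 160.6] P [553. -66. 160.] z112 [568. -68. 100.]
top black [174 149   5  34  84] [175.6 164.9] P [529. 319. 171.] z112 [546. 336. 100.]
top black [  0 189   7  62 237] [  2.1 212.4] P [ 442. 1189. -402.] z112 [378. 889. 100.]
top black [   22   195   265   225 10726] [170.9 371.9] P [-127.  339.   -3.] z112 [-107.  316.  100.]
top black [  2 258  36  37 231] [ 21.9 278.1] P [174. 573. 525.] z112 [170. 803. 100.]
top black [ 45 2
[... 2045 characters left out ...]
22.6] P [108. -56. 195.] z112 [ -0. -27. 100.]
scene black [245 139   6  11  22] [246.9 144.7] P [77. 42. 30.] z112 [145.  18. 100.]
scene black [376 171  26  28 129] [388.7 182.8] P [536. 315. 169.] z112 [494. 364. 100.]
scene black [264 223  22  33 154] [275.2 238.5] P [569. -72. 163.] z112 [533. -54. 100.]
scene black [430 379  60  41 456] [463.8 408.4] P [1127.  425. -511.] z112 [1108.  137.  100.]
scene blue [   0  122   22  129 2094] [  8.2 191.5] P [-538. -962. -414.] z112 [  29. -734.  100.]
scene blue [   0  276   32   93 2346] [ 13.2 321.3] P [  122. -1004.  -470.] z112 [ 480. -745.  100.]
scene blue [199 347  23  48 333] [209.8 370. ] P [ 778. -345.   44.] z112 [ 795. -343.  100.]
```

Run:
```python
from h import *
T=load('top0')
# frame corners by gray mask
for (u,v,z) in [(164,118,152),(311,116,152),(166,214,112),(313,209,112),(352,115,20),(404,116,20),(352,198,20),(404,200,20),(362,227,60),(113,186,90),(203,256,45)]:
    print((u,v),T['d'][v,u],np.round(atd(T,u,v,T['d'][v,u])),np.round(onz(T,u,v,z)))
```

```text
(164, 118) 1684.5885 [742. 410.  -3.] [688. 369. 152.]
(311, 116) 2469.6904 [1025. -162. -754.] [ 704. -106.  152.]
(166, 214) 1506.995 [380. 354. 119.] [381. 355. 112.]
(313, 209) 1562.2582 [ 412. -120.   68.] [ 405. -117.  112.]
(352, 115) 1658.9172 [ 755. -258.   25.] [ 757. -259.   20.]
(404, 116) 2474.9714 [1035. -650. -758.] [ 756. -442.   20.]
(352, 198) 1613.3491 [ 459. -256.   24.] [ 459. -257.   20.]
(404, 200) 1639.0393 [ 459. -441.   -2.] [ 456. -435.   20.]
(362, 227) 1614.9633 [ 361. -292.    7.] [ 356. -283.   60.]
(113, 186) 1523.842 [469. 531. 117.] [474. 540.  90.]
(203, 256) 1596.1022 [253. 248.   9.] [252. 242.  45.]
```

View zoom.

View pics/z_top0.png

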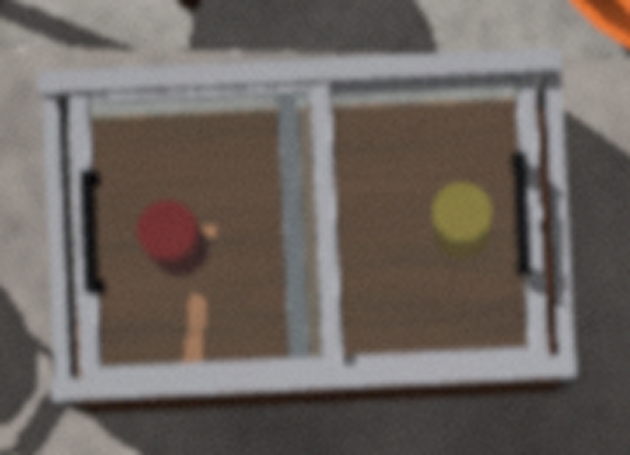

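View pics/z_scene0.png

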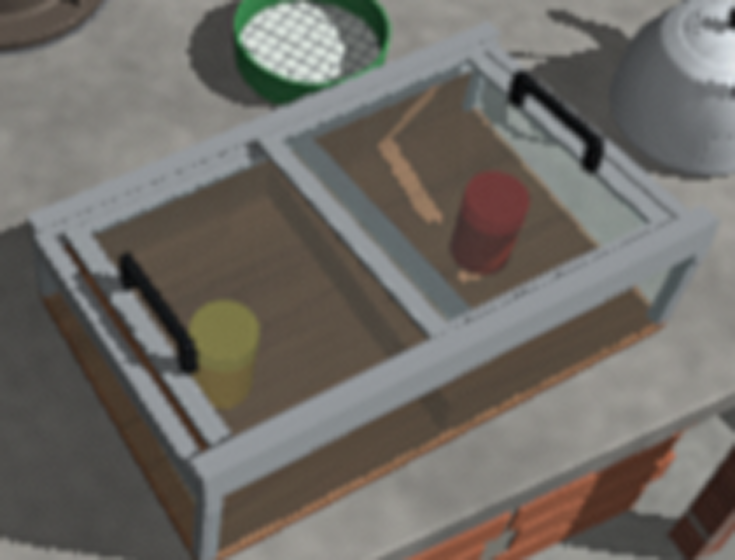

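Run:
```python
from h import *
T=load('top0');S=load('scene0')
def tri(a,b):
    o1,d1=ray(T,*a);o2,d2=ray(S,*b)
    A=np.c_[d1,-d2];x=np.linalg.lstsq(A,o2-o1,rcond=None)[0]
    p,q=o1+d1*x[0],o2+d2*x[1]; return (p+q)/2,np.linalg.norm(p-q)
print(tri((175.6,164.9),(388.7,182.8)),tri((298.4,160.6),(275.2,238.5)))
for n,L,b in(('t',T,(170,145,185,188)),('s',S,(370,165,405,205))):
    v=L['p'][b[1]:b[3],b[0]:b[2]].max(2)
    ys,xs=np.where(v<50); print(n,xs.min()+b[0],xs.max()+b[0],ys.min()+b[1],ys.max()+b[1])
    for y in range(ys.min(),ys.max()+1): print(y+b[1],v[y])if n=='t' else 0
```

```text
(array([531.33567567, 321.3406402 , 160.94723949]), np.float64(0.7768479126062949)) (array([557.08225375, -66.49365463, 143.07694264]), np.float64(1.0935668501249984))
t 174 179 149 183
149 [130 153 142  98  62  46  38  48  66  88  93  92  93  94  94]
150 [129 153 139  81  32  23  15  31  59  82  91  95  95  95  95]
151 [126 151 137  80  30  20   8  24  50  81  93  92  92  90  92]
152 [129 151 136  80  26  16  17  34  55  83  94  92  89  93  93]
153 [130 156 135  81  36  22  31  49  73  87  92  95  93  89  94]
154 [127 157 138  80  34  21  36  66  84  91  96  92  94  90  92]
155 [128 155 141  88  36  24  39  65  87  92  92  90  92  90  89]
156 [130 156 142  89  39  21  36  62  86  92  93  90  88  91  91]
157 [125 155 146  86  40  20  32  57  83  92  92  91  89  94  88]
158 [123 152 141  88  41  22  35  58  84  89  89  90  87  90  91]
159 [119 148 139  90  38  17  32  58  80  92  93  90  88  90  90]
160 [121 150 139  90  37  22  32  60  81  95  94  91  90  91  93]
161 [116 150 145  96  46  22  30  62  84  90  91  92  92  90  92]
162 [114 150 143  99  50  25  32  58  85  90  93  93  91
[... 713 characters left out ...]
7  91  91  90  91  95]
174 [ 77 126 150 137  77  30  23  43  72  91  96  92  93  92  96]
175 [ 81 126 156 139  79  32  23  43  70  88  93  94  93  94  92]
176 [ 83 130 153 140  79  34  23  40  70  89  93  91  95  91  95]
177 [ 83 131 154 137  78  35  22  43  69  90  94  94  94  95  96]
178 [ 83 128 155 139  81  32  22  40  68  87  92  95  94  95  93]
179 [ 83 129 158 146  85  35  24  34  51  70  88  95  93  96  96]
180 [ 75 124 156 142  88  38  22  21  34  58  79  97  98  96  92]
181 [ 73 117 151 140  90  40  26  16  20  46  73  92  96  97  97]
182 [ 72 113 147 143 102  57  36  25  22  42  73  90  96  98  98]
183 [ 70 111 147 154 132  98  77  63  49  55  79  91  97  97  96]
s 376 401 171 198
```

```bash
cat >> h.py <<'E'
from scipy.spatial.transform import Rotation as Ro
YAW=0.058
def cur():
    s=sensors.state(); return np.array(s['eef_pos']),Ro.from_euler('xyz',s['tcp_rot']).as_matrix(),s
def goal(p,jy):
    """tool x down, jaw axis jy (world horizontal angle)"""
    x=np.array([0,0,-1.]);y=np.array([np.cos(jy),np.sin(jy),0]);return np.array(p,float),np.c_[x,y,np.cross(x,y)]
def delta(p,jy):
    P,R,s=cur();g,G=goal(p,jy)
    if (G[:,1]@R[:,1])<0: g,G=goal(p,jy+np.pi)
    print('t',round(float(s['t']),2),'at',np.round(P,1),'F',np.round(s['ft_force'],1),'open',round(float(s['opening'])*95.1,1),'q6',np.round(s['joints'],2))
    print('shift',np.round(R.T@(g-P),1),'rotvec',np.round(Ro.from_matrix(R.T@G).as_rotvec(),3))
E
python3 - <<'E'
from h import *
P,R,s=cur();print(np.round(R,3))
delta((530,320,230),np.pi/2+YAW); delta((530,320,230),YAW)
E
```

```text
[[-0.     0.324  0.946]
 [-0.001  0.946 -0.324]
 [-1.    -0.001 -0.   ]]
t 0.1 at [202.3 591.1 214.1] F [ 0.8 -1.   0.3] open 95.0 q6 [ 1.14  0.49  1.56  0.    1.09 -0.11]
shift [ -15.8 -150.4  397.9] rotvec [-0.388 -0.     0.001]
t 0.1 at [202.3 591.1 214.1] F [ 0.8 -1.   0.3] open 95.0 q6 [ 1.14  0.49  1.56  0.    1.09 -0.11]
shift [ -15.8 -150.4  397.9] rotvec [1.183e+00 1.000e-03 1.000e-03]
```

Request:
servo_tool(steps="-30 0 20 -0.05 0 0 50;-20 -10 40 -0.05 0 0 50;0 -18 45 -0.05 0 0 50;0 -18 45 -0.05 0 0 50;0 -18 45 -0.05 0 0 50;0 -18 45 -0.05 0 0 50;0 -18 45 -0.05 0 0 50;0 -18 45 -0.05 0 0 50")

```text
t: 0.9
eef_pos: [519.1, 427.6, 264.0]
tcp_rot: [-2.281, 1.565, -2.187]
ft_force: [-0.4, 1.4, 0.9]
opening: 0.529
```

Run:
```python
from h import *
delta((530,320,230),np.pi/2+YAW)
```

```text
t 0.9 at [519.1 427.6 264. ] F [-0.4  1.4  0.9] open 50.3 q6 [ 0.59  0.52  1.36 -0.    1.26 -1.07]
shift [  34.4 -108.     0.8] rotvec [ 0.037 -0.003  0.004]
```

Request:
servo_tool(steps="0 -22 0 0.01 0 0 50;0 -22 0 0.01 0 0 50;0 -22 0 0.01 0 0 50;0 -22 0 0.01 0 0 50;10 -20 0 0 0 0 50;10 0 0 0 0 0 50;10 0 0 0 0 0 50;0 0 0 0 0 0 50")

```text
t: 1.7
eef_pos: [532.6, 311.8, 228.3]
tcp_rot: [-2.442, 1.56, -2.395]
ft_force: [-0.1, 0.2, 0.2]
opening: 0.521
```

Run:
```python
from h import *
delta((530,320,230),np.pi/2+YAW)
p,d,c=shot('wrist','w1'); print(c['mtx'],np.round(c['R'],3),np.round(-c['R'].T@np.array(c['t']).ravel()))
```

```text
t 1.7 at [532.6 311.8 228.3] F [-0.1  0.2  0.2] open 49.6 q6 [ 0.42  0.47  1.55 -0.    1.13 -1.19]
shift [-1.8  8.3 -2.2] rotvec [-0.011 -0.008  0.007]
[[325.1922621    0.         270.97035356]
 [  0.         325.1922621  211.33961761]
 [  0.           0.           1.        ]] [[-0.046  0.999 -0.007]
 [ 0.967  0.047  0.252]
 [ 0.252  0.005 -0.968]] [462. 310. 399.]
```

View pics/w1.png

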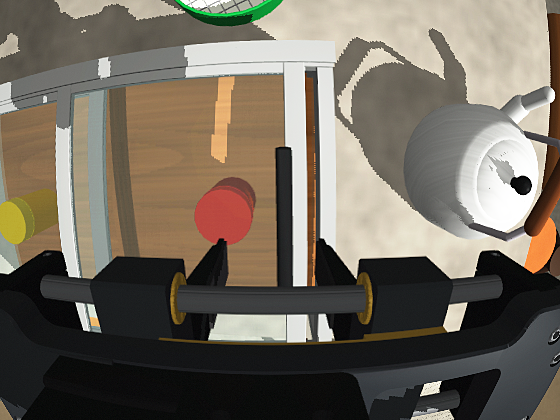

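The pull bar is at col 284 (rows 148–285), between the finger tips (cols about 220 and 325). The red lid centre is about (223,215).

```bash
cat >> h.py <<'E'
def wz(c,u,v,z):
    K=c['mtx'];R=np.array(c['R']);t=np.array(c['t']).ravel()
    x=np.array([u-K[0,2],v-K[1,2]])/K[0,0];r=np.linalg.norm(x)
    d=R.T@np.r_[x/r*np.sin(r),np.cos(r)];o=-R.T@t
    return np.round(o+d*(z-o[2])/d[2],1)
E
python3 - <<'E'
from h import *
W=load('w1')
for u,v,z in[(276,149,167),(291,149,167),(277,285,174),(292,285,174),(223,215,100),(305,72,122),(336,41,122)]: print(u,v,wz(W,u,v,z))
hsv=cv2.cvtColor(W['p'],cv2.COLOR_BGR2HSV);h,s,v=cv2.split(hsv)
m=(((h<6)|(h>174))&(s>150)&(v>150)).astype(np.uint8); m[:170]=0;m[245:]=0
cs,_=cv2.findContours(m,0,2); cc=max(cs,key=cv2.contourArea);(x,y),r=cv2.minEnclosingCircle(cc);print(x,y,r,wz(W,x,y,100),wz(W,x-r,y,100),wz(W,x+r,y,100))
E
```

```text
276 149 [476.3 313.  167. ]
291 149 [475.7 323.7 167. ]
277 285 [579.  318.9 174. ]
292 285 [578.5 330.5 174. ]
223 215 [545.5 266.  100. ]
305 72 [411.5 334.8 122. ]
336 41 [381.  360.3 122. ]
223.5795135498047 215.4779510498047 29.31435203552246 [545.9 266.5 100. ] [547.4 237.4 100. ] [544.5 294.8 100. ]
```

Request:
servo_tool(steps="0 10 -2 0 0 0 50;0 0 0 -0.01 -0.008 0.007 50;15 0 0 0 0 0 50;20 0 0 0 0 0 50;20 0 0 0 0 0 50;10 0 0 0 0 0 50;5 0 0 0 0 0 50;0 0 0 0 0 0 50")

```text
t: 2.55
eef_pos: [530.4, 328.6, 159.6]
tcp_rot: [0.534, 1.561, 0.6]
ft_force: [-0.5, -0.2, 1.2]
opening: 0.526
```

Run:
```python
from h import *
delta((530,321.5,155),np.pi/2+YAW)
p,d,c=shot('wrist','w2')
```

```text
t 2.55 at [530.4 328.6 159.6] F [-0.5 -0.2  1.2] open 50.0 q6 [ 0.45  0.54  1.63  0.    0.96 -1.19]
shift [ 4.6 -7.1 -0.9] rotvec [ 0.008  0.008 -0.005]
```

View pics/w2.png

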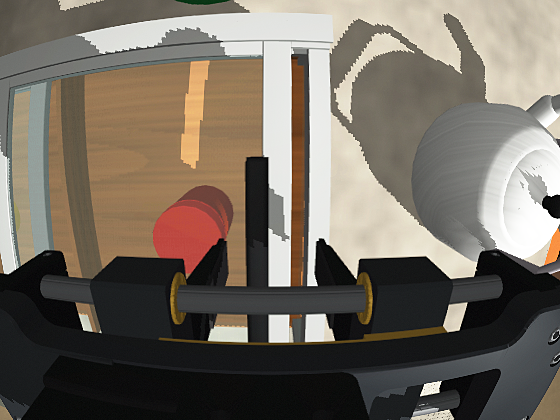

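The bar (col 257) lies between the fingers but left of centre. I'll shift 7 mm, then close.

Request:
servo_tool(steps="3 -7 0 0 0 0 50;0 0 0 0 0 0 50;0 0 0 0 0 0 0;0 0 0 0 0 0 0;0 0 0 0 0 0 0;0 0 0 0 0 0 0;0 0 0 0 0 0 0;0 0 0 0 0 0 0")

```text
t: 3.4
eef_pos: [532.1, 321.4, 159.6]
tcp_rot: [0.476, 1.556, 0.542]
ft_force: [0.0, -0.7, -0.0]
opening: 0.125
```

Run:
```python
from h import *
delta((530,321.5,155),np.pi/2+YAW)
```

```text
t 3.4 at [532.1 321.4 159.6] F [ 0.  -0.7 -0. ] open 11.9 q6 [ 0.44  0.54  1.64  0.    0.95 -1.2 ]
shift [ 4.6  0.3 -2.2] rotvec [ 0.008  0.013 -0.007]
```

Request:
servo_tool(steps="0 -8 0 0 0 0 0;0 -16 0 0 0 0 0;0 -20 0 0 0 0 0;0 -20 0 0 0 0 0;0 -20 0 0 0 0 0;0 -20 0 0 0 0 0;0 -16 0 0 0 0 0;0 -6 0 0 0 0 0")

```text
t: 4.2
eef_pos: [540.6, 190.3, 159.6]
tcp_rot: [0.61, 1.551, 0.676]
ft_force: [0.7, 2.8, -2.1]
opening: 0.122
```

Run:
```python
from h import *
delta((530+.058*148,321.5-148,155),np.pi/2+YAW)
```

```text
t 4.2 at [540.6 190.3 159.6] F [ 0.7  2.8 -2.1] open 11.6 q6 [ 0.22  0.47  1.76  0.01  0.89 -1.43]
shift [  4.4 -16.7  -3.2] rotvec [ 0.009  0.016 -0.011]
```

131 mm moved with 2.8 N, as expected for the door. I'll continue gently to the stop.

Request:
servo_tool(steps="0 -8 0 0 0 0 0;0 -8 0 0 0 0 0;0 -4 0 0 0 0 0;0 0 0 0 0 0 0;0 0 0 0 0 0 40;0 0 0 0 0 0 40;0 0 0 0 0 0 40;0 0 0 0 0 0 40")

```text
t: 5.0
eef_pos: [541.3, 172.8, 159.3]
tcp_rot: [0.863, 1.546, 0.929]
ft_force: [-1.1, 0.1, 0.1]
opening: 0.393
```

Run:
```python
from h import *
delta((546,266,260),YAW)
p,d,c=shot('wrist','w3')
```

```text
t 5.0 at [541.3 172.8 159.3] F [-1.1  0.1  0.1] open 37.4 q6 [ 0.18  0.47  1.78  0.02  0.88 -1.47]
shift [-98.8  94.6  12.5] rotvec [-1.563  0.028 -0.002]
```

View pics/w3.png

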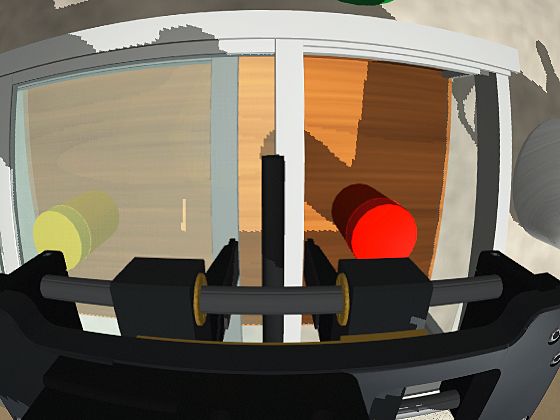

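Request:
servo_tool(steps="-25 0 0 0 0 0 40;-40 0 0 0 0 0 40;-30 0 0 0.1 0 0 60;0 0 0 0.14 0 0 80;0 0 0 0.14 0 0 80;0 0 0 0.14 0 0 80;0 0 0 0.14 0 0 80;0 0 0 0.14 0 0 80")

```text
t: 5.85
eef_pos: [539.6, 169.5, 258.4]
tcp_rot: [1.677, 1.547, 0.913]
ft_force: [-0.2, 1.1, 0.6]
opening: 0.827
```

Run:
```python
from h import *
delta((546,266,260),YAW+np.pi)
```

```text
t 5.85 at [539.6 169.5 258.4] F [-0.2  1.1  0.6] open 78.6 q6 [ 0.18  0.36  1.66  0.02  1.11 -0.63]
shift [  0.3  74.2 -62.1] rotvec [ 0.749 -0.011 -0.022]
```

Request:
servo_tool(steps="0 0 0 0.14 0 0 80;0 0 0 0.14 0 0 80;0 0 0 0.14 0 0 80;0 0 0 0.14 0 0 80;0 0 0 0.12 0 0 80;0 0 0 0 0 0 80;0 0 -40 0 -0.01 0 80;0 0 -40 0 -0.01 0 80")

```text
t: 6.65
eef_pos: [532.6, 245.9, 259.4]
tcp_rot: [1.261, 1.554, -0.215]
ft_force: [0.7, 0.1, -0.1]
opening: 0.84
```

Run:
```python
from h import *
delta((546,266,230),YAW+np.pi)
p,d,c=shot('wrist','w4')
hsv=cv2.cvtColor(p,cv2.COLOR_BGR2HSV);h,s,v=cv2.split(hsv)
m=(((h<6)|(h>174))&(s>150)&(v>170)).astype(np.uint8)
cs,_=cv2.findContours(m,0,2); cc=max(cs,key=cv2.contourArea);(x,y),r=cv2.minEnclosingCircle(cc);print(x,y,r,wz(c,x,y,100),wz(c,x-r,y,100),wz(c,x+r,y,100),wz(c,x,y-r,100),wz(c,x,y+r,100))
```

```text
t 6.65 at [532.6 245.9 259.4] F [ 0.7  0.1 -0.1] open 79.9 q6 [ 0.32  0.39  1.61 -0.01  1.13  0.23]
shift [ 29.5  14.8 -18.8] rotvec [ 0.037  0.005 -0.016]
284.45123291015625 178.15040588378906 27.90641212463379 [547.9 266.8 100. ] [519.4 264.2 100. ] [576.6 269.6 100. ] [545.  295.4 100. ] [550.9 237.4 100. ]
```

View pics/w4.png

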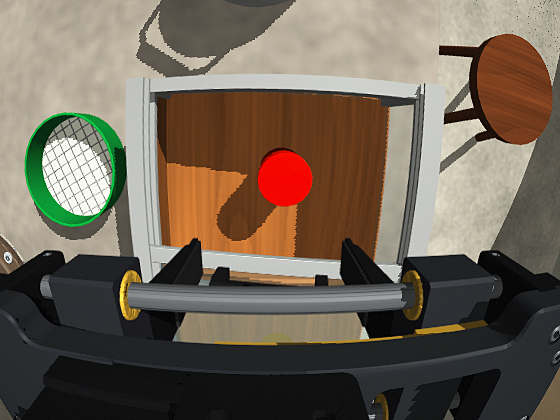

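Lid centre (284,178) → (547.5, 266.5), diameter 57 mm. The opening is clear all round.

Request:
servo_tool(steps="0 8 -10 0.02 0 -0.008 80;0 8 -10 0.017 0.005 -0.008 80;25 0 0 0 0 0 80;30 0 0 0 0 0 80;30 0 0 0 0 0 80;15 0 0 0 0 0 80;0 0 0 0 0 0 80;0 0 0 0 0 0 80")

```text
t: 7.5
eef_pos: [546.1, 276.1, 156.7]
tcp_rot: [2.457, 1.569, 0.981]
ft_force: [-0.1, 0.6, 0.5]
opening: 0.838
```

Run:
```python
from h import *
delta((547.5,266.5,55),YAW)
```

```text
t 7.5 at [546.1 276.1 156.7] F [-0.1  0.6  0.5] open 79.7 q6 [0.36 0.53 1.66 0.   0.95 0.26]
shift [101.7   0.4   9.8] rotvec [ 0.036 -0.001 -0.001]
```

Request:
servo_tool(steps="0 0 10 0.03 0 0 80;0 0 0 0 0 0 80;20 0 0 0 0 0 80;20 0 0 0 0 0 80;20 0 0 0 0 0 80;15 0 0 0 0 0 80;5 0 0 0 0 0 80;0 0 0 0 0 0 80")

```text
t: 8.3
eef_pos: [551.6, 265.0, 82.3]
tcp_rot: [1.906, 1.556, 0.398]
ft_force: [0.0, 1.2, -0.1]
opening: 0.842
```

Run:
```python
from h import *
delta((547.5,266.5,55),YAW)
p,d,c=shot('wrist','w5')
```

```text
t 8.3 at [551.6 265.   82.3] F [ 0.   1.2 -0.1] open 80.1 q6 [0.34 0.62 1.73 0.   0.78 0.28]
shift [27.3 -4.3 -1.6] rotvec [ 0.005 -0.005 -0.014]
```

View pics/w5.png

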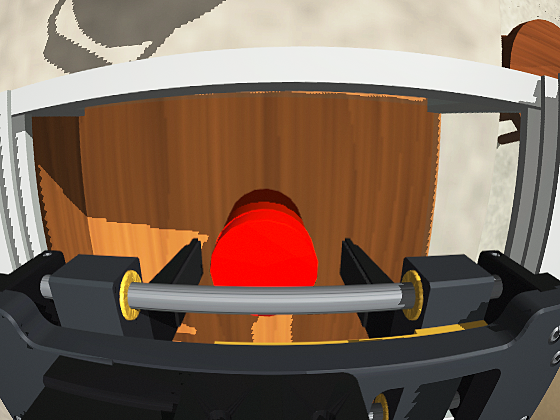

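Request:
servo_tool(steps="0 -4 -1 0 0 -0.01 80;15 0 0 0 0 0 80;12 0 0 0 0 0 80;0 0 0 0 0 0 80;0 0 0 0 0 0 40;0 0 0 0 0 0 40;0 0 0 0 0 0 40;0 0 0 0 0 0 40")

```text
t: 9.15
eef_pos: [548.3, 266.4, 55.8]
tcp_rot: [2.289, 1.562, 0.781]
ft_force: [1.4, 0.5, -1.7]
opening: 0.595
```

Run:
```python
from h import *
delta((547.5,266.5,55),YAW)
```

```text
t 9.15 at [548.3 266.4  55.8] F [ 1.4  0.5 -1.7] open 56.6 q6 [0.34 0.66 1.75 0.01 0.73 0.27]
shift [ 0.8 -0.8 -0.1] rotvec [ 0.005 -0.006 -0.007]
```

Request:
servo_tool(steps="-10 0 0 0 0 0 30;-25 0 0 0 0 0 30;-30 0 0 0 0 0 30;-35 0 0 0 0 0 30;-35 0 0 0 0 0 30;-35 0 0 0 0 0 30;-25 0 0 0 0 0 30;0 0 0 0 0 0 30")

```text
t: 9.95
eef_pos: [545.7, 264.6, 262.5]
tcp_rot: [2.321, 1.562, 0.813]
ft_force: [0.5, 0.8, -2.5]
opening: 0.595
```

Run:
```python
from h import *
delta((585,-348,250),YAW)
p,d,c=shot('wrist','w6'); p,d,c=shot('scene','s6')
```

```text
t 9.95 at [545.7 264.6 262.5] F [ 0.5  0.8 -2.5] open 56.6 q6 [0.34 0.42 1.55 0.   1.17 0.28]
shift [9.00e+00 4.00e-01 6.14e+02] rotvec [ 0.005 -0.006 -0.006]
```

View pics/s6.png

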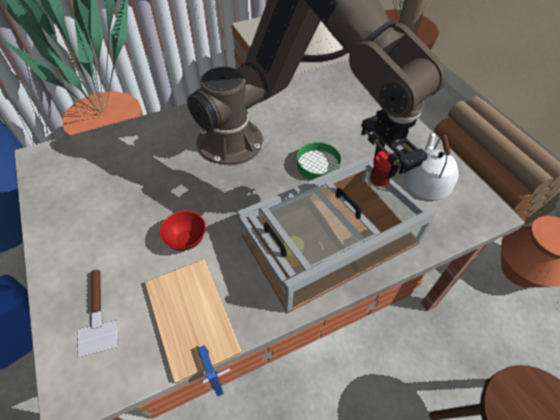

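The jar is held clear at about (383,168) and the door is open. Next I'll carry it across to the board.

Request:
servo_tool(steps="0 0 20 0 0 0 30;0 0 35 0 0 0 30;0 0 40 0 0 0 30;0 0 45 0 0 0 30;0 0 45 0 0 0 30;0 0 45 0 0 0 30;0 0 45 0 0 0 30;0 0 45 0 0 0 30")

```text
t: 10.85
eef_pos: [559.7, -61.5, 241.7]
tcp_rot: [-1.826, 1.548, 2.958]
ft_force: [0.7, -0.2, -2.1]
opening: 0.594
```

Run:
```python
from h import *
delta((585,-348,200),0)
```

```text
t 10.85 at [559.7 -61.5 241.7] F [ 0.7 -0.2 -2.1] open 56.5 q6 [-0.23  0.38  1.66 -0.    1.12 -0.3 ]
shift [ 39.9   5.6 287.8] rotvec [ 0.072 -0.005  0.023]
```

Request:
servo_tool(steps="-5 1 45 0.012 0 0.003 30;-5 1 45 0.012 0 0.003 30;0 1 45 0.012 0 0.003 30;0 1 45 0.012 0 0.003 30;0 1 40 0.012 0 0.003 30;0 1 30 0.012 0 0.003 30;0 0 18 0 0 0.003 30;0 0 0 0 0 0 30")

```text
t: 11.65
eef_pos: [569.7, -343.7, 231.3]
tcp_rot: [-2.188, 1.542, 2.515]
ft_force: [-0.6, 0.6, -3.0]
opening: 0.594
```

Run:
```python
from h import *
delta((585,-348,100),0)
p,d,c=shot('scene','s7');p,d,c=shot('top','t7')
```

```text
t 11.65 at [ 569.7 -343.7  231.3] F [-0.6  0.6 -3. ] open 56.5 q6 [-0.64  0.55  1.41 -0.    1.21 -0.63]
shift [130.8  18.4   6.4] rotvec [-0.009 -0.017  0.024]
```

View pics/s7.png

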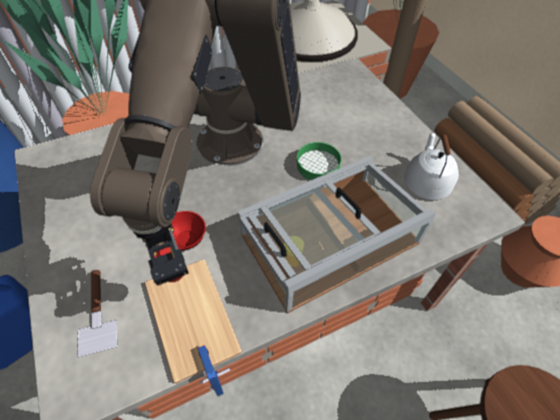

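View pics/t7.png

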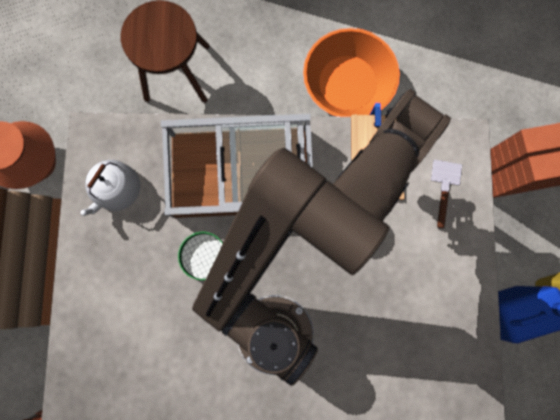

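Request:
servo_tool(steps="10 10 3 -0.005 -0.008 0.012 30;20 9 3 -0.004 -0.008 0.012 30;25 0 0 0 0 0 30;30 0 0 0 0 0 30;25 0 0 0 0 0 30;20 0 0 0 0 0 30;10 0 0 0 0 0 30;0 0 0 0 0 0 30")

```text
t: 12.55
eef_pos: [595.7, -336.0, 84.0]
tcp_rot: [1.436, 1.564, -0.118]
ft_force: [0.3, -0.7, -1.1]
opening: 0.597
```

Run:
```python
from h import *
delta((590,-348,61),0)
```

```text
t 12.55 at [ 595.7 -336.    84. ] F [ 0.3 -0.7 -1.1] open 56.7 q6 [-0.61  0.71  1.53  0.    0.9  -0.63]
shift [23.  -6.  11.9] rotvec [ 0.017  0.001 -0.007]
```

Request:
servo_tool(steps="5 -3 11 0 0 -0.006 30;8 0 0 0 0 0 30;6 0 0 0 0 0 30;2 0 0 0 0 0 30;0 0 0 0 0 0 30;0 0 0 0 0 0 30;0 0 0 0 0 0 30;0 0 0 0 0 0 30")

```text
t: 13.35
eef_pos: [594.6, -348.4, 65.0]
tcp_rot: [0.833, 1.564, -0.72]
ft_force: [-0.2, 0.6, -2.5]
opening: 0.594
```

Run:
```python
from h import *
delta((590,-348,61),0)
p,d,c=shot('wrist','w8')
```

```text
t 13.35 at [ 594.6 -348.4   65. ] F [-0.2  0.6 -2.5] open 56.5 q6 [-0.63  0.74  1.52 -0.    0.88 -0.64]
shift [ 4.  -4.6 -0.5] rotvec [ 0.018  0.004 -0.005]
```

View pics/w8.png

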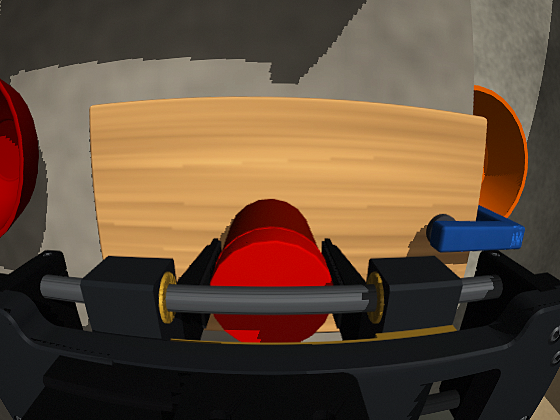

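Still carrying (-2.5 N), about 4 mm up, well inside the board. I'll lower gently until contact.

Request:
servo_tool(steps="2 0 0 0 0 0 30;1.5 0 0 0 0 0 30;1 0 0 0 0 0 30;0 0 0 0 0 0 30;0 0 0 0 0 0 30;0 0 0 0 0 0 30;0 0 0 0 0 0 30;0 0 0 0 0 0 30")

```text
t: 14.2
eef_pos: [594.8, -348.6, 60.8]
tcp_rot: [0.826, 1.563, -0.727]
ft_force: [-1.0, -0.3, -0.9]
opening: 0.594
```

Request:
servo_tool(steps="0.7 0 0 0 0 0 30;0 0 0 0 0 0 30;0.6 0 0 0 0 0 30;0 0 0 0 0 0 30;0 0 0 0 0 0 30;0 0 0 0 0 0 30;0 0 0 0 0 0 30;0 0 0 0 0 0 30")

```text
t: 15.0
eef_pos: [594.9, -349.1, 60.7]
tcp_rot: [0.791, 1.562, -0.762]
ft_force: [-1.5, -0.0, 1.9]
opening: 0.595
```

Run:
```python
from h import *
delta((590,-348,61),0)
```

```text
t 15.0 at [ 594.9 -349.1   60.7] F [-1.5 -0.   1.9] open 56.6 q6 [-0.63  0.74  1.53 -0.    0.87 -0.64]
shift [-0.3 -4.8 -1.2] rotvec [ 0.018  0.006 -0.006]
```

The force has turned upward and z has stalled at the expected 60.7, so the jar is standing on the board. I'll open and retreat straight up.

Request:
servo_tool(steps="0 0 0 0 0 0 65;0 0 0 0 0 0 80;0 0 0 0 0 0 80;0 0 0 0 0 0 80;-10 0 0 0 0 0 80;-20 0 0 0 0 0 80;-25 0 0 0 0 0 80;-25 0 0 0 0 0 80")

```text
t: 15.8
eef_pos: [593.6, -347.7, 141.0]
tcp_rot: [0.677, 1.567, -0.876]
ft_force: [-0.0, 0.2, 0.5]
opening: 0.841
```

Request:
servo_tool(steps="-30 0 0 0 0 0 80;-40 0 0 0 0 0 80;-40 0 0 0 0 0 80;0 0 -40 0 0 0 80;0 -10 -45 0 0 0 80;0 -20 -45 0 0 0 80;0 -20 -40 0 0 0 80;0 0 0 0 0 0 80")

```text
t: 16.6
eef_pos: [538.2, -173.7, 264.6]
tcp_rot: [0.989, 1.555, -0.567]
ft_force: [0.6, -0.4, 0.7]
opening: 0.841
```

Run:
```python
from h import *
delta((590,-348,61),0)
p,d,c=shot('scene','s9');p2,d2,c2=shot('top','t9');p3,d3,c3=shot('wrist','w9')
cv2.imwrite('pics/c9.png',cv2.resize(np.vstack([p[120:400,20:440],p2[80:300,70:490]]),(504,600)))
```

```text
t 16.6 at [ 538.2 -173.7  264.6] F [ 0.6 -0.4  0.7] open 80.0 q6 [-0.43  0.35  1.65 -0.    1.12 -0.44]
shift [205.7  46.4 173.2] rotvec [ 0.015  0.009 -0.013]
```

View pics/c9.png

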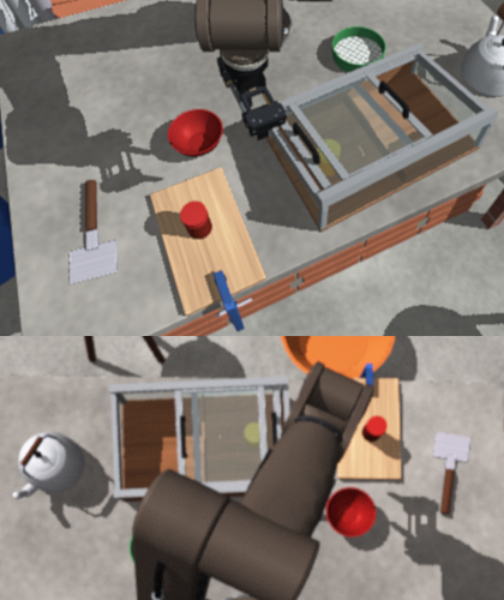

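View pics/w9.png

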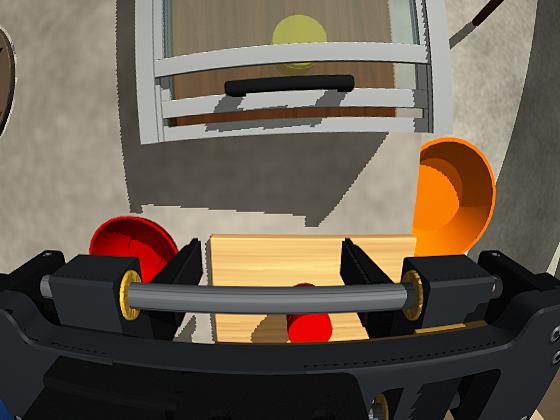

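Run:
```python
from h import *
a,b=load('top0'),load('t9')
def mk(L):
    h,s,v=cv2.split(cv2.cvtColor(L['p'],cv2.COLOR_BGR2HSV)); return h,s,v
h,s,v=mk(b)
m=(((h<6)|(h>172))&(s>110)).astype(np.uint8)
n,l,q,c=cv2.connectedComponentsWithStats(m)
for i in range(1,n):
    if q[i,4]>60: print('red',q[i],np.round(onz(b,*c[i],105)),np.round(onz(b,*c[i],60)))
m=(v<40).astype(np.uint8); m[:,:215]=0;m[:,235:]=0;m[:140]=0;m[190:]=0
ys,xs=np.where(m);print('left pull',np.round(onz(b,xs.mean(),ys.mean(),168)))
for w in('scene',):
    A,B=load('scene0')['p'],load('s9')['p']
    h1=cv2.cvtColor(A,cv2.COLOR_BGR2HSV);h2=cv2.cvtColor(B,cv2.COLOR_BGR2HSV)
    for nm,f in(('bowl',lambda H:((H[...,0]<6)|(H[...,0]>172))&(H[...,1]>110)&(np.indices(H.shape[:2])[0]<255)&(np.indices(H.shape[:2])[1]<215)&(np.indices(H.shape[:2])[1]>150)),('sieve',lambda H:(H[...,0]>50)&(H[...,0]<85)&(H[...,1]>120)&(np.indices(H.shape[:2])[1]>280))):
        print(nm,[np.round(np.argwhere(f(H)).mean(0),1) for H in(h1,h2)])
st()
```

```text
red [373 147  19  20 282] [ 586. -344.  105.] [ 598. -354.   60.]
red [ 340  206   44   42 1378] [ 352. -275.  105.] [ 357. -283.   60.]
left pull [546. 173. 168.]
bowl [array([229.9, 182.2]), array([229.9, 182.2])]
sieve [array([156.1, 315. ]), array([156.1, 315.1])]
{'t': np.float64(16.75), 'joints': array([-0.433,  0.357,  1.644, -0.003,  1.123, -0.444]), 'eef_pos': array([ 540.69 , -177.868,  264.004]), 'tcp_rot': array([ 0.964,  1.553, -0.593]), 'ft_force': array([-0.302, -0.099, -0.229]), 'opening': np.float64(0.843)}
```

```bash
python3 -c "
from cell import order
print(order.job_done())"
```

```text
the job is handed in; nothing more can be done
None
```

The berbere jar is standing upright on the cutting board, the left door is open, and the job is handed in at about 17 s of the 58 s allowed. No verdict was reported.

I gripped the left (upper) door's pull and slid the door 148 mm; it had started slightly ajar. Then I lifted the jar out and lowered it until contact showed, when the force turned upward at the expected height. After that I released it and moved the arm clear.

**Last checks**
- **Jar:** it is upright near the board's middle, about 10–20 mm short of the centre along its length and within about 6 mm of it across.
- **Door:** its pull is at y = 173, against about 321 at the start, so it has moved well past 120 mm.
- **Bowl and sieve:** both are unmoved in the scene camera.
- **Turmeric, kettle and scraper:** they look undisturbed in the pictures, but I did not measure them.
- **Arm:** it is clear of everything, with a wrist force near 0 N.

**Disagreement:** early on, crossing the two camera views put the pulls about 7–13 mm too low in height. I used the heights you gave instead, and the wrist camera and the grip both fitted those.

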